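# Unlock a plate shaker: draw its transport pin and park it in the keeper's notch

## Robot

A 6-joint arm with a two-finger parallel gripper is mounted at the origin on the work surface. World frame = base frame: x ahead of the robot, y to its left, z up, the work surface at z = 0. Lengths are in mm, angles in rad, forces in N, time in s.
With the tool pointing down it reaches from about 300 to 875 mm from the base axis. Payload 4.2 kg.
Tool frame: the origin (TCP) lies on the centre line of the jaws, within the pads' length; the fingertips stand 8 mm ahead of it and the grasp point (between the pads) lies 11 mm behind it; z points along the fingers, y is the line along which they close (so a half turn about z gives the same grasp; the last joint's range is limited). The gripper opens to 85 mm and grips with 20 to 120 N. Pads are 22 mm wide; open, the fingers measure 114 mm over their backs; the gripper's body (76 mm by 85 mm) begins 54 mm behind the grasp point. The pads swing forward as they close: fully open they stand 13 mm farther back than shut.
Start: joints at [1.092, 0.32, 1.565, -0, 1.257, -0.02], TCP at [254.656, 515.552, 212.538] pointing down, gripper open.
Joint ranges: [-3.11, 3.11], [-0.84, 2.01], [0.21, 2.61], [-1.34, 4.49], [0.05, 2.63], [-2.56, 2.56]. Speed limits (rad/s): [2.57, 2.57, 3.14, 3.14, 3.14, 3.14].

## Interface

Orientations are given as a unit quaternion [x, y, z, w].
In Python, from bench import arm, vision gives the robot as it stands.
- The arm moves only by the tool carry_out, never from a script. Its argument "series" is a list of rows, each an object with "delta_pos": the shift along the tool's x, y, z normalised to -1 to 1, where 1 is 0.04 m, a list of three; "spin": the turn about the tool's z normalised to -1 to 1, where 1 is 5 degrees. A call has 1 to 20 rows; each row shifts and turns the commanded pose from where the row before left it, along the tool's axes as they then stand; what a row does not reach is not made up. A row lasts 1/10 s, in which the tool goes at most 50 mm and 8.59 degrees, less where a joint would pass 70% of its speed; a pose out of reach is approached as far as the arm can. A call with a number of a shift or a turn outside -1 to 1 is refused whole. A call with a gripper value outside its range is refused whole. "fingers" is the finger opening in mm, from 0 to 85.4, set as the call begins (left out, the last holds). The fingers move at their own pace and stop on an object; "newtons" is the grip in N (left out, the last holds). Time passes only in rows, so rows that do not move let the fingers close. It gives the time, the measured TCP pose, the force, the opening and the grip force at its end, in the units of the state.
- arm.get_obs(): the state, without advancing time (a new reading comes with each control period).
- vision.camera(name): name is "side" or "top" or "wrist"; returns a dict with "color" (420x560x3 uint8, red, green, blue), "fx", "fy", "cx", "cy" (pixels), "xyz" and "attitude" of the camera in the world. Camera axes: x right, y up, looking along -z (the intrinsics and any distortion apply to the point x, -y, -z); pixel columns grow to the right and rows downward; lengths in mm; the calibration is good to about 2 mm. A picture is of the moment at which its call begins. There is no depth.
- arm.sign_off(): hands the job in; it is judged then, once.
The state is a dict: "time_s": time; "qpos": joint angles; "joint_vel": joint speeds; "effort": joint torques, N m; "position": TCP position; "tool_rot": TCP orientation; "force": force on the tool from outside, world axes, zero at the start; "ft_torque": the same for the moment, N m; "width": finger opening in mm; "gripper_force": force on a finger pad.
Only numpy, scipy, OpenCV 4.12 (cv2) and the standard library are available. Lean on these libraries where they do the work, as an engineer would, in place of code of your own. Each camera call takes 0.05 s, during which the arm holds its last target. There are 200 camera calls.

## Task

The plate shaker's deck is still locked for transport: draw the red-gripped pin out of the slanting bore under the carry bar so that the deck springs free, then hang the pin upright in the notch of the yellow fork, its thin neck slid fully home to the end of the notch and its collar lowered gently on to the fork before you let go. The fork may be set at any height on its stem, so feel for it; do not drop the pin or strain the fork, and leave the rack, bottle and tip box where they are.

Things in the scene. Friction and masses are not known exactly. Their poses are not given: they have to be found in the camera images.
- shaker: White bench plate shaker with blue trim, fixed, 235 x 194 mm, base 75 mm high. Origin on the bench; x axis points from its clevis end to its display end, along its mid-line; z up. It stands across the bench: x about the robot's left, +-20 degrees. At the -x end two aluminium clevis ears, 85 mm wide in all and 44 mm long, carry a slanting bore with the pin.
- bore (a point): Centre of the bore's mouth on the upper ear's face, at (-100, 0, 85) mm in the shaker's frame, same axes. The bore, 17.8 mm wide, 46 mm long, leans 35 degrees from vertical: outwards it runs along (-sin 35, 0, cos 35) of the shaker's frame, up and sideways, to the robot's right. It passes both ears and, between them, the deck's steel tongue.
- carry_bar (a point): Middle of the shaker's fixed carry bar: round steel, 12 mm thick, 200 mm long along the shaker's y, at (-100, 0, 183) mm in its frame. It stands over the pin and bars a vertical approach; a tool leaning with the bore clears it. Its legs come down on its +x side at y +-100 mm.
- deck (a joint): Slide of the shaker's deck (dark, with a clear well plate) along the shaker's +y, in m: within 2 mm of 0 while the pin locks it, 0.012 at its stop when free. A spring pushes it that way with about 4.5 N, so the pin drags a little as it is drawn.
- pin: Loose steel pin, about 0.1 kg, seated in the bore at the start. Origin: centre of the collar's underside; z along the pin to its grip. Up: collar 26 mm wide, 4 mm thick, then a red flat grip to z 40 mm, 28 mm along x, 14 mm along y (pinch across y). Down: neck 9 mm wide to z -16, then shank 16 mm wide to the foot at z -48 mm. At the start its y is about the shaker's y.
- keeper: Pin keeper, fixed, left or right of the shaker: dark foot 80 mm square, blue tube 24 mm wide, 82 mm high, and a stem with a level yellow fork. Origin on the bench in the tube's axis, z up. Fork: plate 6 mm thick, 50 mm wide (y), x -77 to +15 mm, solid from x -40 on; its notch, 12 mm wide on the mid-line, opens to -x and ends at x -40. Only the pin's neck fits it, from the side.
- home (a point): Point ON THE BENCH plumb below the axis of a neck that is fully home in the notch, at (-44.5, 0, 0) mm in the keeper's frame, same axes. The height of the fork's upper face is NOT reported: 95 to 131 mm above the bench, new every time; feel it (say by touching down on the solid part with the pin's foot) or see it. The stem is clamped by friction and slips at about 80 N.
- rack: Bystander: orange tube rack, 90 x 75 x 62 mm, on the other side of the shaker. Origin under its centre.
- reagent: Bystander: amber bottle 60 mm wide, 110 mm high. Origin under its centre.
- tipbox: Bystander: pipette tip box with green lid, 118 x 83 x 63 mm. Origin under its centre.

How it is judged (in metres and radians):
On the way, in this order (a step that is already met when the one before it is completed fails the run):
1. the pin is drawn clear of the bore in the gripper and the deck has sprung free (value of joint deck above 0.008 m and distance between pin and bore above 0.052 m and contact force between the fingers and pin above 1 N), for 0.1 s.
2. the pin stands upright in the notch, touching the fork, while still held (x of pin in the frame of keeper between -0.0505 and -0.04 m and y of pin in the frame of keeper between -0.004 and 0.004 m and z of pin in the frame of keeper between 0.085 and 0.142 m and angle between pin's own z axis and vertical below 0.12 rad and contact force between pin and keeper above 0.15 N and contact force between the fingers and pin above 1 N), for 0.1 s.
At the end, for the whole second after the job is handed in: The pin hangs at rest and released in the fork: upright within 7 degrees, borne by the keeper, its axis within 4 mm of the notch's middle line and no more than 6 mm short of home along the notch; the deck is free, more than 8 mm along (x of pin in the frame of keeper between -0.0505 and -0.04 m and y of pin in the frame of keeper between -0.004 and 0.004 m and z of pin in the frame of keeper between 0.085 and 0.142 m and angle between pin's own z axis and vertical below 0.12 rad and contact force between pin and keeper above 0.15 N and linear speed of pin below 0.02 m/s and contact force between the fingers and pin below 0.05 N and value of joint deck above 0.008 m); the robot touches nothing.
It fails at once if the tube rack is shoved or tipped (distance of rack from where it was at the start of the episode above 0.03 m or angle between rack's own z axis and vertical above 0.3 rad).
It fails at once if the reagent bottle is shoved or tipped (distance of reagent from where it was at the start of the episode above 0.03 m or angle between reagent's own z axis and vertical above 0.3 rad).
It fails at once if the tip box is shoved or tipped (distance of tipbox from where it was at the start of the episode above 0.03 m or angle between tipbox's own z axis and vertical above 0.3 rad).
It fails at once if the pin is dropped (it falls more than about 2 mm unheld) (contact force between the fingers and pin below 0.02 N and linear speed of pin above 0.2 m/s).
It fails at once if the keeper or its fork is strained with more than 45 N (contact force between anything else and keeper above 45 N).
It also fails if it takes over 56 s, if anything falls off the work surface, if the arm or the gripper's body presses on something with over 40 N, if the wrist force passes 120 N, or if a joint passes its speed limit or range.

## Working session

There is one attempt and no reset: what is moved stays moved. The work goes in short steps, Python scripts to look and compute and a tool call to move; the robot and the scene stay as the last step left them, time stands still between calls to the robot, and variables do not carry over. Pictures are saved under pics/ and viewed, at most 10 in all, crops included, and the job is handed in when it is done.

Besides the shell and the picture viewer there is one more tool, called after "Call:" by a JSON object that holds its "method" and its "body". carry_out: Moves the arm, as the interface text tells. Scaled input: -1 to 1 covers 0.04 m each way for a shift and 5 degrees each way for a turn. Its arguments: {"type":"object","properties":{"series":{"type":"array"},"fingers":{"type":"number"},"newtons":{"type":"number"}},"required":["series"]}

```bash
ls; mkdir -p pics
python3 - <<'E'
from bench import arm, vision
import cv2
o=arm.get_obs(); print({k:o[k] for k in ("time_s","position","tool_rot","force","width")})
for n in ("top","side"):
    c=vision.camera(n); cv2.imwrite(f"pics/{n}0.png",c["color"][:,:,::-1])
    print(n,{k:c[k] for k in c if k!="color"})
E
```

```text
pics
{'time_s': 0.0, 'position': array([254.38424492, 515.09629263, 211.68138018]), 'tool_rot': array([ 2.27357896e-01,  9.73810864e-01, -8.60367656e-04, -2.17482647e-04]), 'force': array([-0.01453994,  0.51752303, -0.23898348]), 'width': 85.38676233892289}
top {'fx': 444.9824170991205, 'fy': 444.9824170991205, 'cx': 277.6565982632385, 'cy': 208.5114625349367, 'xyz': array([ 252.54408337,    4.23639745, 1485.45472804]), 'attitude': array([ 0.04920054, -0.05555521, -0.69871863,  0.71153721])}
side {'fx': 417.48473039834863, 'fy': 417.48473039834863, 'cx': 286.36154771770623, 'cy': 205.80338653137034, 'xyz': array([ 271.13332388, -685.81923595,  803.04628207]), 'attitude': array([ 0.38216276, -0.05168977, -0.10813479,  0.91628962])}
```

View pics/top0.png

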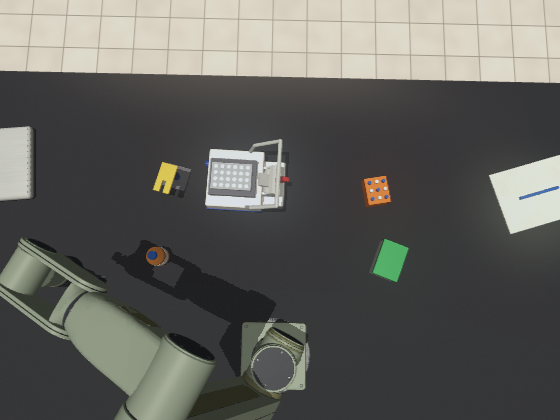

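View pics/side0.png

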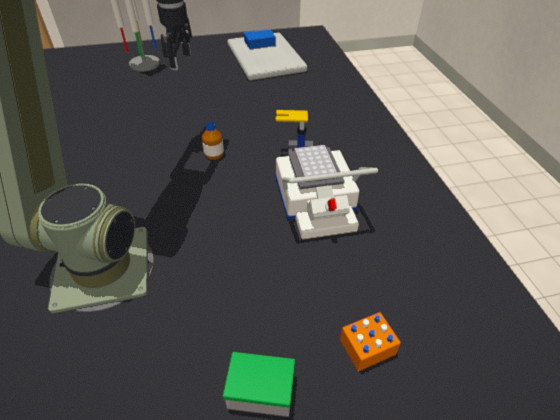

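The top view shows the shaker around (245,180), the keeper and yellow fork around (170,178), the pin's red grip around (285,180), and the bottle at (157,256). In the side view the red grip is at (332,204) and the fork at (292,116). I'll enlarge both.

Run:
```python
import cv2,numpy as np
t=cv2.imread("pics/top0.png")[125:225,145:300]; s=cv2.imread("pics/side0.png")[95:245,260:400]
a=cv2.resize(t,None,fx=5,fy=5,interpolation=cv2.INTER_CUBIC); cv2.imwrite("pics/topz.png",a)
cv2.imwrite("pics/sidez.png",cv2.resize(s,None,fx=4,fy=4,interpolation=cv2.INTER_CUBIC))
```

```text
(no output)
```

View pics/topz.png

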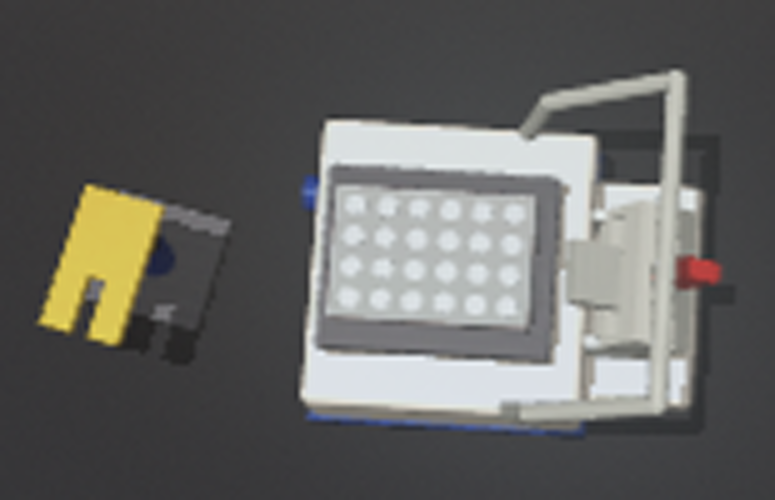

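View pics/sidez.png

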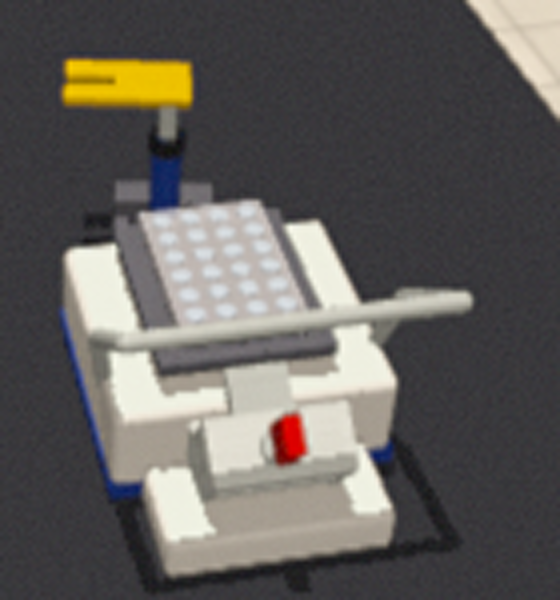

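The top crop shows the notch opening towards the robot at about (92,290) in the crop. The bar runs from (678,75) to (660,408), with the red grip at (700,272). The side crop shows the grip at (288,438), the bar from (105,338) to (465,300), and the fork plate from (65,60) to (190,105). Next is a coarse triangulation.

```bash
cat > h.py <<'E'
import numpy as np, cv2
from scipy.spatial.transform import Rotation as R
def ray(c,p):
    d=R.from_quat(c["attitude"]).apply([(p[0]-c["cx"])/c["fx"],-(p[1]-c["cy"])/c["fy"],-1.0])
    return np.array(c["xyz"]),d/np.linalg.norm(d)
def plane(c,p,z):
    o,d=ray(c,p); return o+d*(z-o[2])/d[2]
def tri(cp):
    A=np.zeros((3,3));b=np.zeros(3);L=[ray(c,p) for c,p in cp]
    for o,d in L:
        M=np.eye(3)-np.outer(d,d);A+=M;b+=M@o
    x=np.linalg.solve(A,b)
    return x,[round(float(np.linalg.norm((np.eye(3)-np.outer(d,d))@(x-o))),1) for o,d in L]
def proj(c,X):
    v=R.from_quat(c["attitude"]).inv().apply(np.asarray(X)-c["xyz"]); return np.stack([c["cx"]-c["fx"]*v[...,0]/v[...,2],c["cy"]+c["fy"]*v[...,1]/v[...,2]],-1)
def mask(img,lo,hi):
    return cv2.inRange(cv2.cvtColor(img,cv2.COLOR_RGB2HSV),np.array(lo),np.array(hi))
YEL=((18,120,90),(35,255,255))
def red(img): return mask(img,(0,150,70),(6,255,255))|mask(img,(172,150,70),(180,255,255))
def big(m):
    cs,_=cv2.findContours(m,cv2.RETR_EXTERNAL,cv2.CHAIN_APPROX_NONE); return max(cs,key=cv2.contourArea)
def cen(c):
    m=cv2.moments(c); return np.array([m["m10"]/m["m00"],m["m01"]/m["m00"]])
E
python3 - <<'E'
from h import *
from bench import vision
np.set_printoptions(precision=1,suppress=True)
t=vision.camera("top");s=vision.camera("side")
T=lambda x,y:(144.9+x/5-.0,124.9+y/5-.4+.4); S=lambda x,y:(260+x/4-.4,95+y/4-.4)
a=tri([(t,T(678,75)),(s,S(465,300))]);b=tri([(t,T(660,408)),(s,S(105,338))])
print("bar",a,b,"mid",(a[0]+b[0])/2)
pa,pb=plane(t,T(678,75),186),plane(t,T(660,408),186);d=pa-pb;print("top only",pa,pb,(pa+pb)/2,np.linalg.norm(d))
# shaker y = dir from b to a
print("yaw shaker deg",np.degrees(np.arctan2(-d[0],d[1])))
for n,c in(("t",t),("s",s)):
    r=big(red(c["color"][100:240,250:380].copy()) if 0 else red(c["color"])); print(n,"red",cen(r),cv2.minAreaRect(r))
rt=[cen(big(red(c["color"]))) for c in(t,s)]
print("pin red",tri([(t,rt[0]),(s,rt[1])]))
for c in(t,s):
    y=big(mask(c["color"],*YEL)); m=cv2.minAreaRect(cv2.convexHull(y)); print("fork",m,cv2.boxPoints(m).tolist(),cen(y))
y=[cv2.minAreaRect(cv2.convexHull(big(mask(c["color"],*YEL))))[0] for c in(t,s)]
print("fork ctr",tri([(t,y[0]),(s,y[1])]))
E
```

```text
bar (array([657.1, -10.8, 185.4]), [0.4, 0.4]) (array([448.3,  -3. , 191.3]), [3.6, 3.6]) mid [552.7  -6.9 188.4]
top only [656.6 -10.7 186. ] [452.7  -3.4 186. ] [554.6  -7.1 186. ] 203.97455342497537
yaw shaker deg -92.04592720227777
t red [285.3 178.6] ((285.5, 178.5), (3.0, 5.0), 90.0)
s red [331.7 204.5] ((331.5, 204.5), (11.0, 7.0), 90.0)
pin red (array([552.2, -28.6, 112.7]), [1.2, 1.2])
fork ((165.1000213623047, 177.6999969482422), (16.443843841552734, 29.725406646728516), 18.434947967529297) [[152.6000213623047, 189.19998168945312], [162.00001525878906, 161.0], [177.6000213623047, 166.20001220703125], [168.2000274658203, 194.39999389648438]] [165.4 176.8]
fork ((291.0, 115.5), (11.0, 32.0), 90.0) [[275.0, 110.0], [307.0, 110.0], [307.0, 121.0], [275.0, 121.0]] [291.5 115.5]
fork ctr (array([546.3, 346.1, 124.8]), [0.0, 0.0])
```

Only shifts and spin about the tool's z are offered, but the bore leans 35°. The one documented way to a lean is a pose at the edge of reach ("approached as far as the arm can"). Stretching out along +y should tip the tool the way I need. Before that I'll check what stands on the left.

Run:
```python
from h import *
from bench import vision
np.set_printoptions(precision=0,suppress=True)
t=vision.camera("top");s=vision.camera("side")
for p in((145,62),(130,64),(160,60),(230,40),(300,70),(330,28)):print(p,plane(s,p,0))
print("bottle",plane(t,(157,256),100), plane(t,(157,256),50))
```

```text
(145, 62) [ 103. 1063.    0.]
(130, 64) [  42. 1058.    0.]
(160, 60) [ 164. 1069.    0.]
(230, 40) [ 479. 1206.    0.]
(300, 70) [716. 857.   0.]
(330, 28) [ 970. 1242.    0.]
bottle [304. 364. 100.] [306. 377.  50.]
```

Call:
{"method": "carry_out", "body": {"series": [{"delta_pos": [0.8, 0.8, -0.8], "spin": 0}, {"delta_pos": [0.8, 0.8, -0.8], "spin": 0}, {"delta_pos": [0.8, 0.8, -0.5], "spin": 0}]}}

```text
time_s: 0.6
position: [213.9, 636.8, 292.8]
tool_rot: [0.228, 0.974, 0.001, 0.0]
force: [0.6, 1.2, 0.1]
width: 85.4
gripper_force: 0.0
```

Call:
{"method": "carry_out", "body": {"series": [{"delta_pos": [0.85, 0, -0.4], "spin": 0}, {"delta_pos": [0.85, 0, -0.4], "spin": 0}, {"delta_pos": [0.85, 0, -0.4], "spin": 0}, {"delta_pos": [0.85, 0, -0.4], "spin": 0}, {"delta_pos": [0.85, 0, -0.4], "spin": 0}, {"delta_pos": [0.85, -0.1, -0.4], "spin": 0}]}}

```text
time_s: 1.2
position: [28.1, 723.1, 386.4]
tool_rot: [0.227, 0.974, -0.0, 0.0]
force: [0.6, 0.5, 0.2]
width: 85.4
gripper_force: 0.0
```

Call:
{"method": "carry_out", "body": {"series": [{"delta_pos": [0.3, 0.7, 0], "spin": 0}, {"delta_pos": [0.3, 0.7, 0], "spin": 0}, {"delta_pos": [0.3, 0.7, 0], "spin": 0}, {"delta_pos": [0.3, 0.7, 0], "spin": 0}]}}

```text
time_s: 1.6
position: [34.9, 827.7, 368.1]
tool_rot: [0.227, 0.974, 0.004, -0.001]
force: [0.2, 6.5, 0.7]
width: 85.5
gripper_force: 0.0
```

Call:
{"method": "carry_out", "body": {"series": [{"delta_pos": [0.3, 0.7, 0], "spin": 0}, {"delta_pos": [0.3, 0.7, 0], "spin": 0}, {"delta_pos": [0.3, 0.7, 0], "spin": 0}, {"delta_pos": [0.3, 0.7, 0], "spin": 0}]}}

```text
time_s: 2.0
position: [38.6, 875.8, 333.4]
tool_rot: [0.227, 0.973, 0.04, -0.008]
force: [0.7, 0.4, -1.3]
width: 85.5
gripper_force: 0.0
```

Run:
```python
from h import *
from bench import arm
np.set_printoptions(precision=3,suppress=True)
o=arm.get_obs();print(np.array(o["qpos"]),np.array(o["position"]),R.from_quat(o["tool_rot"]).as_matrix())
```

```text
[1.513 0.899 0.216 0.001 1.944 0.402] [ 38.6   875.788 333.39 ] [[-0.897  0.443  0.004]
 [ 0.442  0.893  0.082]
 [ 0.033  0.075 -0.997]]
```

The tool is starting to lean the right way: z is (0, 0.08, -1) with q3 at its limit. I'll keep pushing outward.

Call:
{"method": "carry_out", "body": {"series": [{"delta_pos": [0.3, 0.8, -0.3], "spin": 0}, {"delta_pos": [0.3, 0.8, -0.3], "spin": 0}, {"delta_pos": [0.3, 0.8, -0.3], "spin": 0}, {"delta_pos": [0.3, 0.8, -0.3], "spin": 0}, {"delta_pos": [0.3, 0.8, -0.3], "spin": 0}, {"delta_pos": [0.3, 0.8, -0.3], "spin": 0}]}}

```text
time_s: 2.6
position: [51.2, 921.7, 338.0]
tool_rot: [0.226, 0.968, 0.107, -0.02]
force: [0.3, -0.8, -0.2]
width: 85.4
gripper_force: 0.0
```

```bash
cat > st.py <<'E'
from h import *
from bench import arm
np.set_printoptions(precision=3,suppress=True)
o=arm.get_obs();print(round(o["time_s"],2),np.array(o["qpos"]),np.array(o["position"]),"F",np.array(o["force"]),"\n",R.from_quat(o["tool_rot"]).as_matrix())
E
python3 st.py
```

```text
2.6 [1.501 0.902 0.215 0.005 1.807 0.391] [ 51.151 921.662 337.992] F [ 0.31  -0.762 -0.188] 
 [[-0.897  0.442  0.01 ]
 [ 0.434  0.875  0.215]
 [ 0.086  0.198 -0.976]]
```

Call:
{"method": "carry_out", "body": {"series": [{"delta_pos": [0.44, 0.95, -0.2], "spin": 0}, {"delta_pos": [0.44, 0.95, -0.2], "spin": 0}, {"delta_pos": [0.44, 0.95, -0.2], "spin": 0}, {"delta_pos": [0.44, 0.95, -0.2], "spin": 0}, {"delta_pos": [0.44, 0.95, -0.2], "spin": 0}, {"delta_pos": [0.44, 0.95, -0.2], "spin": 0}, {"delta_pos": [0.44, 0.95, -0.2], "spin": 0}, {"delta_pos": [0.44, 0.95, -0.2], "spin": 0}]}}

```text
time_s: 3.4
position: [46.2, 994.0, 360.8]
tool_rot: [0.222, 0.95, 0.215, -0.039]
force: [-0.4, 0.1, 0.0]
width: 85.4
gripper_force: 0.0
```

```bash
python3 st.py
```

```text
3.4 [1.511 0.904 0.215 0.004 1.582 0.4  ] [ 46.175 993.964 360.816] F [-0.379  0.059  0.048] 
 [[-0.898  0.439  0.021]
 [ 0.405  0.809  0.426]
 [ 0.17   0.391 -0.904]]
```

Run:
```python
from h import *
from bench import vision
s=vision.camera("side");w=vision.camera("wrist")["color"]
cv2.imwrite("pics/sw.png",np.hstack([cv2.resize(s["color"][:140,:280],None,fx=1.5,fy=1.5),cv2.resize(w,(280,210))])[:,:,::-1])
```

```text
(no output)
```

View pics/sw.png

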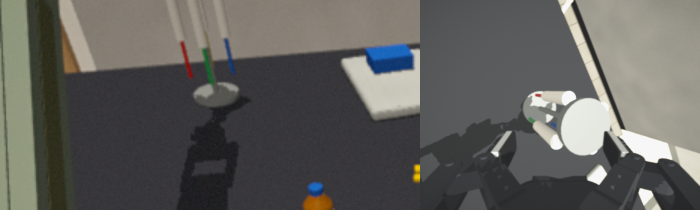

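The picture shows a pipette stand straight ahead of the gripper (side crop around (215,95), wrist view around (585,125)). I'll back off and finish the lean farther to -x, clear of it.

Call:
{"method": "carry_out", "body": {"series": [{"delta_pos": [0.62, -0.66, -0.28], "spin": 0}, {"delta_pos": [0.62, -0.66, -0.28], "spin": 0}, {"delta_pos": [0.62, -0.66, -0.28], "spin": 0}, {"delta_pos": [0.62, -0.66, -0.28], "spin": 0}, {"delta_pos": [0.62, -0.66, -0.28], "spin": 0}]}}

```text
time_s: 4.0
position: [-125.4, 911.9, 381.2]
tool_rot: [0.222, 0.95, 0.214, -0.039]
force: [-0.5, -0.3, -0.9]
width: 85.4
gripper_force: 0.0
```

```bash
python3 st.py
```

```text
4.0 [ 1.727  0.678  0.627 -0.088  1.407  0.61 ] [-125.421  911.923  381.176] F [-0.524 -0.297 -0.903] 
 [[-0.898  0.439  0.021]
 [ 0.405  0.81   0.424]
 [ 0.169  0.389 -0.905]]
```

Call:
{"method": "carry_out", "body": {"series": [{"delta_pos": [0.44, 0.9, -0.1], "spin": 0}, {"delta_pos": [0.44, 0.9, -0.1], "spin": 0}, {"delta_pos": [0.44, 0.95, -0.1], "spin": 0}, {"delta_pos": [0.44, 0.95, -0.1], "spin": 0}, {"delta_pos": [0.44, 0.95, -0.1], "spin": 0}, {"delta_pos": [0.44, 0.95, -0.1], "spin": 0}, {"delta_pos": [0.44, 0.95, -0.1], "spin": 0}]}}

```text
time_s: 4.7
position: [-99.7, 1001.4, 436.5]
tool_rot: [0.215, 0.931, 0.286, -0.064]
force: [0.3, 0.5, -0.2]
width: 85.2
gripper_force: 0.0
```

```bash
python3 st.py
```

```text
4.7 [ 1.68   0.845  0.214 -0.065  1.49   0.549] [ -99.653 1001.44   436.526] F [ 0.335  0.484 -0.18 ] 
 [[-0.899  0.438  0.003]
 [ 0.364  0.743  0.561]
 [ 0.243  0.506 -0.828]]
```

The lean is now 34.1° in the right azimuth. Next I spin so the jaws close along the shaker's y.

Call:
{"method": "carry_out", "body": {"series": [{"delta_pos": [0, 0, -0.4], "spin": 1}, {"delta_pos": [0, 0, -0.4], "spin": 1}, {"delta_pos": [0, 0, -0.4], "spin": 1}, {"delta_pos": [0, 0, -0.4], "spin": 1}, {"delta_pos": [0, 0, -0.2], "spin": 1}, {"delta_pos": [0, 0, -0.2], "spin": 1}, {"delta_pos": [0, 0, -0.2], "spin": 1}, {"delta_pos": [0, 0, 0], "spin": 1}, {"delta_pos": [0, 0, 0], "spin": 1}, {"delta_pos": [0, 0, 0], "spin": 1}, {"delta_pos": [0, 0, 0], "spin": 1}, {"delta_pos": [0, 0, 0], "spin": 1}, {"delta_pos": [0, 0, 0], "spin": 1}, {"delta_pos": [0, 0, 0], "spin": 0.15}]}}

```text
time_s: 6.1
position: [-100.0, 948.5, 505.7]
tool_rot: [0.686, 0.665, 0.206, -0.21]
force: [0.1, 0.2, 0.4]
width: 85.5
gripper_force: 0.0
```

```bash
cat > go.py <<'E'
import sys
from h import *
from bench import arm
# tool-frame delta (in 0.04 m units) to world target(s)
np.set_printoptions(precision=3,suppress=True)
o=arm.get_obs();M=R.from_quat(o["tool_rot"]).as_matrix();p=np.array(o["position"])
for a in sys.argv[1:]:
    q=np.array(eval(a),float); print(a,"units",M.T@(q-p)/40,"dist",np.linalg.norm(q-p)); p=q
E
python3 st.py; python3 go.py "(250,700,420)" "(520,350,380)" "(553,-127,270)"
```

```text
6.1 [ 1.688  0.758  0.214 -0.069  1.575  1.698] [-99.98  948.496 505.725] F [0.066 0.192 0.389] 
 [[ 0.03   1.     0.003]
 [ 0.826 -0.027  0.563]
 [ 0.563 -0.014 -0.827]]
(250,700,420) units [-6.075  8.941 -1.697] dist 437.7041679510918
(520,350,380) units [-7.589  6.994 -4.076] dist 443.8468204234429
(553,-127,270) units [-11.375   1.181  -4.435] dist 490.6302069787387
```

Call:
{"method": "carry_out", "body": {"series": [{"delta_pos": [-0.55, 0.81, -0.15], "spin": 0}, {"delta_pos": [-0.55, 0.81, -0.15], "spin": 0}, {"delta_pos": [-0.55, 0.81, -0.15], "spin": 0}, {"delta_pos": [-0.55, 0.81, -0.15], "spin": 0}, {"delta_pos": [-0.55, 0.81, -0.15], "spin": 0}, {"delta_pos": [-0.55, 0.81, -0.15], "spin": 0}, {"delta_pos": [-0.55, 0.81, -0.15], "spin": 0}, {"delta_pos": [-0.55, 0.81, -0.15], "spin": 0}, {"delta_pos": [-0.55, 0.81, -0.15], "spin": 0}, {"delta_pos": [-0.55, 0.81, -0.15], "spin": 0}, {"delta_pos": [-0.55, 0.81, -0.15], "spin": 0}]}}

```text
time_s: 7.2
position: [246.0, 704.9, 421.5]
tool_rot: [0.685, 0.666, 0.207, -0.209]
force: [0.1, 0.5, -0.6]
width: 85.4
gripper_force: 0.0
```

```bash
python3 st.py; python3 go.py "(520,350,400)" "(553,-127,270)"
```

```text
7.2 [1.108 0.261 1.279 0.285 1.071 1.067] [246.024 704.941 421.464] F [ 0.063  0.454 -0.591] 
 [[ 0.026  1.     0.005]
 [ 0.826 -0.025  0.563]
 [ 0.563 -0.011 -0.827]]
(520,350,400) units [-7.452  7.073 -4.515] dist 448.89494917270343
(553,-127,270) units [-11.66    1.155  -4.021] dist 495.49772956089316
```

Call:
{"method": "carry_out", "body": {"series": [{"delta_pos": [-0.68, 0.64, -0.41], "spin": 0}, {"delta_pos": [-0.68, 0.64, -0.41], "spin": 0}, {"delta_pos": [-0.68, 0.64, -0.41], "spin": 0}, {"delta_pos": [-0.68, 0.64, -0.41], "spin": 0}, {"delta_pos": [-0.68, 0.64, -0.41], "spin": 0}, {"delta_pos": [-0.68, 0.64, -0.41], "spin": 0}, {"delta_pos": [-0.68, 0.64, -0.41], "spin": 0}, {"delta_pos": [-0.68, 0.64, -0.41], "spin": 0}, {"delta_pos": [-0.68, 0.64, -0.41], "spin": 0}, {"delta_pos": [-0.68, 0.64, -0.41], "spin": 0}, {"delta_pos": [-0.68, 0.64, -0.41], "spin": 0}]}}

```text
time_s: 8.3
position: [518.2, 348.2, 399.5]
tool_rot: [0.685, 0.667, 0.207, -0.208]
force: [-0.9, 1.0, -0.6]
width: 85.5
gripper_force: 0.0
```

Call:
{"method": "carry_out", "body": {"series": [{"delta_pos": [-0.95, 0.1, -0.33], "spin": 0}, {"delta_pos": [-0.95, 0.1, -0.33], "spin": 0}, {"delta_pos": [-0.95, 0.1, -0.33], "spin": 0}, {"delta_pos": [-0.95, 0.1, -0.33], "spin": 0}, {"delta_pos": [-0.95, 0.1, -0.33], "spin": 0}, {"delta_pos": [-0.95, 0.1, -0.33], "spin": 0}, {"delta_pos": [-0.95, 0.1, -0.33], "spin": 0}, {"delta_pos": [-0.95, 0.1, -0.33], "spin": 0}, {"delta_pos": [-0.95, 0.1, -0.33], "spin": 0}, {"delta_pos": [-0.95, 0.1, -0.33], "spin": 0}, {"delta_pos": [-0.95, 0.1, -0.33], "spin": 0}, {"delta_pos": [-0.95, 0.1, -0.33], "spin": 0}]}}

```text
time_s: 9.5
position: [551.8, -120.0, 273.9]
tool_rot: [0.686, 0.667, 0.206, -0.207]
force: [-0.1, 0.1, -0.0]
width: 85.5
gripper_force: 0.0
```

Run:
```python
exec(open("st.py").read())
from bench import vision
w=vision.camera("wrist");cv2.imwrite("pics/w1.png",w["color"][:,:,::-1])
print({k:w[k] for k in w if k!="color"})
try:
    r=big(red(w["color"]));print("red",cen(r),cv2.minAreaRect(r))
except Exception as e: print(e)
a=np.array([0.02,.573,-.819])
bore=np.array([554,-7,85.])
for z in(0,4,40): print("pin z",z,proj(w,bore-a*z))
```

```text
9.5 [-0.529  0.405  1.424  0.507  1.626 -0.554] [ 551.773 -120.049  273.914] F [-0.132  0.118 -0.008] 
 [[ 0.026  1.     0.007]
 [ 0.83  -0.025  0.558]
 [ 0.558 -0.009 -0.83 ]]
{'fx': 295.32674575981815, 'fy': 295.32674575981815, 'cx': 278.9354496821064, 'cy': 211.4630465618979, 'xyz': array([ 552.241, -149.416,  449.673]), 'attitude': array([ 0.15 ,  0.003, -0.014,  0.989])}
red [280.601 193.678] ((280.5, 193.0), (24.0, 9.0), 90.0)
pin z 0 [279.952 190.406]
pin z 4 [279.924 191.13 ]
pin z 40 [279.645 198.342]
```

View pics/w1.png

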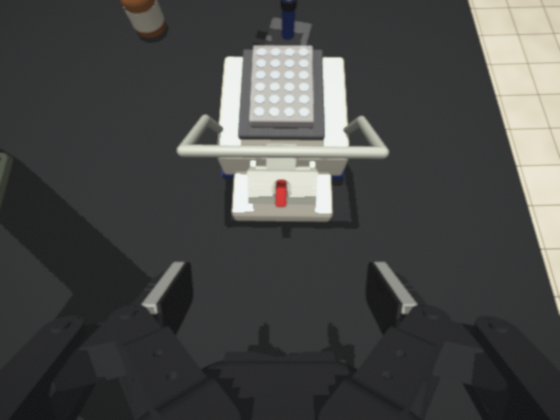

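The wrist view shows the grip at (281,194), square to the jaws, with the bar running (180..388,152) above it. This agrees with my estimate to about 1 mm. I'll move to 60 mm short of the grasp and re-measure.

```bash
python3 go.py "(553.5,-52,150)" "(554.4,-18.5,100)"
```

```text
(553.5,-52,150) units [-0.137  0.012  3.53 ] dist 141.31143519882795
(554.4,-18.5,100) units [0.004 0.011 1.505] dist 60.191859914775854
```

Call:
{"method": "carry_out", "body": {"series": [{"delta_pos": [-0.04, 0, 0.88], "spin": 0}, {"delta_pos": [-0.04, 0.01, 0.88], "spin": 0}, {"delta_pos": [-0.03, 0, 0.88], "spin": 0}, {"delta_pos": [-0.03, 0, 0.89], "spin": 0}, {"delta_pos": [0, 0, 0], "spin": 0}]}}

```text
time_s: 10.05
position: [549.8, -41.3, 150.6]
tool_rot: [0.685, 0.666, 0.204, -0.211]
force: [-0.8, 0.4, -0.3]
width: 85.2
gripper_force: 0.0
```

Run:
```python
exec(open("st.py").read())
from bench import vision
w=vision.camera("wrist");s=vision.camera("side")
r=big(red(w["color"]));x,y,ww,hh=cv2.boundingRect(r);print("red",cen(r),(x,y,ww,hh))
M=R.from_quat(o["tool_rot"]).as_matrix()
a=np.array([0.02,.573,-.819]);bore=np.array([554.7,-7,85.])
ys=np.array([-.999,.036,0]);xs=np.cross(ys,-a)
for z in(4,40):
  for sx in(-14,14):
    for sy in(-7,7): print(z,sx,sy,proj(w,bore-a*z+xs*sx+ys*sy))
print("tcp px",proj(w,o["position"]+M[:,2]*30))
A=w["color"];B=s["color"][130:250,250:400]
cv2.imwrite("pics/w2.png",np.hstack([A[100:400,100:460],cv2.resize(B,(375,300))])[:,:,::-1])
```

```text
10.05 [-0.416  0.45   1.683  0.557  1.32  -0.615] [549.846 -41.289 150.638] F [-0.806  0.378 -0.291] 
 [[ 0.029  1.    -0.002]
 [ 0.827 -0.023  0.561]
 [ 0.561 -0.018 -0.828]]
red [286.076 232.816] (278, 209, 17, 47)
4 -14 -7 [293.763 241.708]
4 -14 7 [277.212 241.566]
4 14 -7 [294.269 210.095]
4 14 7 [277.14  209.987]
40 -14 -7 [295.061 261.397]
40 -14 7 [275.875 261.206]
40 14 -7 [295.705 225.344]
40 14 7 [275.737 225.197]
tcp px [279.465 233.78 ]
```

View pics/w2.png

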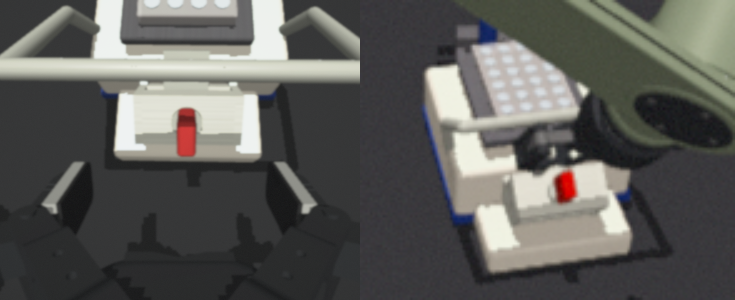

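The red grip spans (278..295, 209..256), so the pin is at x of about 555. The arm had lagged when I last read it, and it now sits 9 mm too near the bar. I'll correct sideways first, then go in.

```bash
python3 go.py "(554.9,-52,148)" "(555,-17.8,99.5)"
```

```text
(554.9,-52,148) units [-0.255  0.064  0.008] dist 10.51551538573279
(555,-17.8,99.5) units [ 0.031 -0.006  1.483] dist 59.345597983338244
```

Call:
{"method": "carry_out", "body": {"series": [{"delta_pos": [-0.25, 0.13, 0], "spin": 0}, {"delta_pos": [0, 0, 0], "spin": 0}, {"delta_pos": [0, 0, 0], "spin": 0}]}}

```text
time_s: 10.45
position: [557.5, -53.0, 148.1]
tool_rot: [0.686, 0.666, 0.206, -0.208]
force: [-0.2, 0.6, 1.0]
width: 85.4
gripper_force: 0.0
```

```bash
python3 st.py;python3 go.py "(555,-17.8,99.5)"
```

```text
10.45 [-0.429  0.464  1.663  0.555  1.323 -0.623] [557.502 -52.977 148.053] F [-0.233  0.561  1.01 ] 
 [[ 0.029  1.     0.006]
 [ 0.829 -0.027  0.559]
 [ 0.559 -0.011 -0.829]]
(555,-17.8,99.5) units [ 0.048 -0.072  1.498] dist 60.00928413101343
```

Call:
{"method": "carry_out", "body": {"series": [{"delta_pos": [0.01, -0.03, 0.5], "spin": 0}, {"delta_pos": [0.01, -0.02, 0.5], "spin": 0}, {"delta_pos": [0.01, -0.02, 0.3], "spin": 0}, {"delta_pos": [0, 0, 0.2], "spin": 0}, {"delta_pos": [0, 0, 0], "spin": 0}, {"delta_pos": [0, 0, 0], "spin": 0}]}}

```text
time_s: 11.05
position: [554.6, -17.4, 98.8]
tool_rot: [0.686, 0.666, 0.205, -0.208]
force: [0.0, 0.8, 0.9]
width: 85.0
gripper_force: 0.0
```

Call:
{"method": "carry_out", "body": {"series": [{"delta_pos": [0, 0, 0], "spin": 0}, {"delta_pos": [0, 0, 0], "spin": 0}, {"delta_pos": [0, 0, 0], "spin": 0}, {"delta_pos": [0, 0, 0], "spin": 0}], "fingers": 5, "newtons": 40}}

```text
time_s: 11.45
position: [554.2, -17.3, 98.6]
tool_rot: [0.686, 0.666, 0.205, -0.209]
force: [0.6, 0.1, -0.3]
width: 28.3
gripper_force: 0.0
```

```bash
python3 st.py
```

```text
11.45 [-0.376  0.497  1.756  0.596  1.196 -0.657] [554.242 -17.278  98.58 ] F [ 0.619  0.119 -0.341] 
 [[ 0.029  1.     0.004]
 [ 0.828 -0.026  0.56 ]
 [ 0.56  -0.013 -0.829]]
```

Call:
{"method": "carry_out", "body": {"series": [{"delta_pos": [0, 0, 0], "spin": 0}, {"delta_pos": [0, 0, 0], "spin": 0}, {"delta_pos": [0, 0, 0], "spin": 0}], "newtons": 60}}

```text
time_s: 11.75
position: [554.4, -17.3, 98.6]
tool_rot: [0.686, 0.666, 0.205, -0.209]
force: [0.8, -0.5, 1.6]
width: 10.7
gripper_force: 58.6
```

Gripped at 58.6 N. Now I draw it along the bore axis.

Call:
{"method": "carry_out", "body": {"series": [{"delta_pos": [0, 0, -0.2], "spin": 0}, {"delta_pos": [0, 0, -0.3], "spin": 0}, {"delta_pos": [0, 0, -0.3], "spin": 0}, {"delta_pos": [0, 0, -0.3], "spin": 0}, {"delta_pos": [0, 0, 0], "spin": 0}]}}

```text
time_s: 12.25
position: [555.0, -43.2, 136.6]
tool_rot: [0.686, 0.666, 0.206, -0.207]
force: [-0.3, -0.6, -1.1]
width: 10.9
gripper_force: 60.3
```

Call:
{"method": "carry_out", "body": {"series": [{"delta_pos": [0, 0, -0.4], "spin": 0}, {"delta_pos": [0, 0, -0.4], "spin": 0}, {"delta_pos": [0, 0, -0.4], "spin": 0}, {"delta_pos": [0, 0, -0.4], "spin": 0}, {"delta_pos": [0, 0, 0], "spin": 0}]}}

```text
time_s: 12.75
position: [554.6, -78.8, 189.4]
tool_rot: [0.686, 0.666, 0.206, -0.207]
force: [-0.4, 0.0, 0.0]
width: 10.8
gripper_force: 60.3
```

Run:
```python
exec(open("st.py").read())
from bench import vision
w=vision.camera("wrist");s=vision.camera("side");cv2.imwrite("pics/w3.png",np.hstack([w["color"][100:400,100:460],cv2.resize(s["color"][130:250,250:400],(375,300))])[:,:,::-1])
```

```text
12.75 [-0.469  0.437  1.592  0.531  1.424 -0.603] [554.617 -78.845 189.359] F [-0.402  0.029  0.012] 
 [[ 0.028  1.     0.007]
 [ 0.829 -0.027  0.558]
 [ 0.558 -0.01  -0.83 ]]
```

View pics/w3.png

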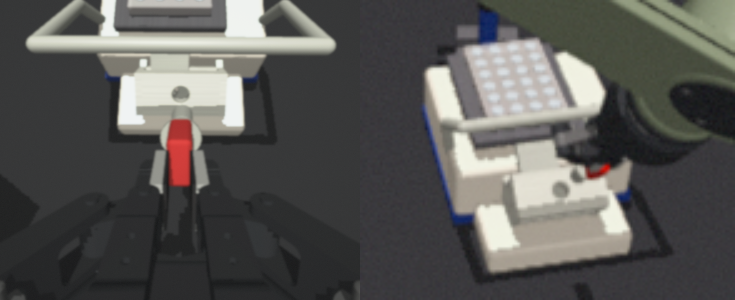

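The pin is out and held: the bore is open at (180,95), with the red grip between the pads at (180,150). To stand the tool upright again, I take it to the mirror side (-y) and push outward at the reach limit.

```bash
python3 go.py "(470,-350,380)" "(230,-560,380)" "(-20,-640,330)"
```

```text
(470,-350,380) units [-3.009 -1.974 -7.806] dist 343.8063672178548
(230,-560,380) units [-4.524 -5.86  -2.959] dist 318.90437438203946
(-20,-640,330) units [-2.539 -6.178 -0.104] dist 267.2077843177477
```

Call:
{"method": "carry_out", "body": {"series": [{"delta_pos": [-0.34, -0.22, -0.87], "spin": 0}, {"delta_pos": [-0.34, -0.22, -0.87], "spin": 0}, {"delta_pos": [-0.34, -0.22, -0.87], "spin": 0}, {"delta_pos": [-0.34, -0.22, -0.87], "spin": 0}, {"delta_pos": [-0.34, -0.22, -0.87], "spin": 0}, {"delta_pos": [-0.34, -0.22, -0.87], "spin": 0}, {"delta_pos": [-0.34, -0.22, -0.87], "spin": 0}, {"delta_pos": [-0.34, -0.22, -0.87], "spin": 0}, {"delta_pos": [-0.34, -0.22, -0.87], "spin": 0}, {"delta_pos": [-0.57, -0.73, -0.37], "spin": 0}, {"delta_pos": [-0.57, -0.73, -0.37], "spin": 0}, {"delta_pos": [-0.57, -0.73, -0.37], "spin": 0}, {"delta_pos": [-0.57, -0.73, -0.37], "spin": 0}, {"delta_pos": [-0.57, -0.73, -0.37], "spin": 0}, {"delta_pos": [-0.57, -0.73, -0.37], "spin": 0}, {"delta_pos": [-0.57, -0.73, -0.37], "spin": 0}, {"delta_pos": [-0.57, -0.73, -0.37], "spin": 0}]}}

```text
time_s: 14.55
position: [230.1, -564.1, 377.9]
tool_rot: [0.686, 0.666, 0.206, -0.21]
force: [0.8, -0.2, -0.5]
width: 10.1
gripper_force: 60.3
```

Call:
{"method": "carry_out", "body": {"series": [{"delta_pos": [-0.36, -0.88, 0], "spin": 0}, {"delta_pos": [-0.36, -0.88, 0], "spin": 0}, {"delta_pos": [-0.36, -0.88, 0], "spin": 0}, {"delta_pos": [-0.36, -0.88, 0], "spin": 0}, {"delta_pos": [-0.36, -0.88, 0], "spin": 0}, {"delta_pos": [-0.36, -0.88, 0], "spin": 0}, {"delta_pos": [-0.36, -0.88, 0], "spin": 0}, {"delta_pos": [0, 0, 0], "spin": 0}]}}

```text
time_s: 15.35
position: [-22.4, -641.4, 322.2]
tool_rot: [0.687, 0.664, 0.207, -0.21]
force: [-0.0, -0.2, -1.0]
width: 10.3
gripper_force: 60.3
```

```bash
python3 st.py
```

```text
15.35 [-1.614  0.779  0.637 -0.026  2.324 -1.59 ] [ -22.426 -641.377  322.234] F [-0.    -0.233 -0.978] 
 [[ 0.034  0.999  0.005]
 [ 0.825 -0.031  0.564]
 [ 0.564 -0.015 -0.826]]
```

Call:
{"method": "carry_out", "body": {"series": [{"delta_pos": [-0.95, 0.03, -0.5], "spin": 0}, {"delta_pos": [-0.95, 0.03, -0.5], "spin": 0}, {"delta_pos": [-0.95, 0.03, -0.5], "spin": 0}, {"delta_pos": [-0.95, 0.03, -0.5], "spin": 0}, {"delta_pos": [-0.95, 0.03, -0.5], "spin": 0}, {"delta_pos": [-0.95, 0.03, -0.5], "spin": 0}, {"delta_pos": [-0.95, 0.03, -0.5], "spin": 0}, {"delta_pos": [-0.95, 0.03, -0.5], "spin": 0}, {"delta_pos": [-0.95, 0.03, -0.5], "spin": 0}, {"delta_pos": [-0.95, 0.03, -0.5], "spin": 0}]}}

```text
time_s: 16.35
position: [-11.7, -793.6, 181.1]
tool_rot: [0.699, 0.68, 0.154, -0.158]
force: [1.5, 0.3, -0.0]
width: 10.7
gripper_force: 60.3
```

```bash
python3 st.py
```

```text
16.35 [-1.595  1.104  0.217 -0.014  2.265 -1.575] [ -11.671 -793.643  181.109] F [ 1.487  0.303 -0.008] 
 [[ 0.027  1.    -0.   ]
 [ 0.902 -0.024  0.43 ]
 [ 0.43  -0.012 -0.903]]
```

Call:
{"method": "carry_out", "body": {"series": [{"delta_pos": [-0.6, 0.02, -0.9], "spin": 0}, {"delta_pos": [-0.6, 0.02, -0.9], "spin": 0}, {"delta_pos": [-0.6, 0.02, -0.9], "spin": 0}, {"delta_pos": [-0.75, 0.02, -0.7], "spin": 0}, {"delta_pos": [-0.75, 0.02, -0.7], "spin": 0}, {"delta_pos": [-0.75, 0.02, -0.7], "spin": 0}, {"delta_pos": [-0.75, 0.02, -0.7], "spin": 0}]}}

```text
time_s: 17.05
position: [-10.3, -822.3, 216.8]
tool_rot: [0.71, 0.69, 0.098, -0.103]
force: [0.5, -0.6, -0.3]
width: 10.7
gripper_force: 60.3
```

```bash
python3 st.py
```

```text
17.05 [-1.594  1.046  0.215 -0.011  2.165 -1.57 ] [ -10.305 -822.254  216.797] F [ 0.487 -0.591 -0.348] 
 [[ 0.029  1.    -0.003]
 [ 0.959 -0.027  0.281]
 [ 0.28  -0.011 -0.96 ]]
```

Call:
{"method": "carry_out", "body": {"series": [{"delta_pos": [-0.8, 0.02, -0.6], "spin": 0}, {"delta_pos": [-0.8, 0.02, -0.6], "spin": 0}, {"delta_pos": [-0.8, 0.02, -0.6], "spin": 0}, {"delta_pos": [-0.8, 0.02, -0.6], "spin": 0}, {"delta_pos": [-0.8, 0.02, -0.5], "spin": 0}, {"delta_pos": [-0.8, 0.02, -0.5], "spin": 0}, {"delta_pos": [-0.8, 0.02, -0.5], "spin": 0}, {"delta_pos": [-0.8, 0.02, -0.5], "spin": 0}, {"delta_pos": [-0.8, 0.02, -0.5], "spin": 0}]}}

```text
time_s: 17.95
position: [-8.3, -879.0, 228.5]
tool_rot: [0.716, 0.697, 0.026, -0.03]
force: [-0.1, -1.1, -0.2]
width: 10.7
gripper_force: 60.3
```

```bash
python3 st.py
```

```text
17.95 [-1.591  1.019  0.215 -0.008  1.987 -1.566] [  -8.278 -879.037  228.536] F [-0.149 -1.075 -0.233] 
 [[ 0.028  1.    -0.005]
 [ 0.996 -0.027  0.08 ]
 [ 0.08  -0.008 -0.997]]
```

Call:
{"method": "carry_out", "body": {"series": [{"delta_pos": [-0.8, 0.02, -0.5], "spin": 0}, {"delta_pos": [-0.8, 0.02, -0.5], "spin": 0}, {"delta_pos": [-0.8, 0.02, -0.5], "spin": 0}, {"delta_pos": [-0.6, 0.02, -0.3], "spin": 0}]}}

```text
time_s: 18.35
position: [-7.4, -900.4, 245.0]
tool_rot: [0.717, 0.697, -0.005, 0.001]
force: [0.5, -0.2, -1.2]
width: 10.5
gripper_force: 60.3
```

```bash
python3 st.py;  python3 go.py "(-8,-700,330)" "(380,-480,330)" "(520,-150,330)"
```

```text
18.35 [-1.589  1.     0.214 -0.007  1.919 -1.564] [  -7.382 -900.366  245.017] F [ 0.507 -0.206 -1.192] 
 [[ 0.027  1.    -0.006]
 [ 1.    -0.028 -0.008]
 [-0.009 -0.006 -1.   ]]
(-8,-700,330) units [ 4.988 -0.166 -2.166] dist 217.6438287775394
(380,-480,330) units [ 5.764  9.545 -0.107] dist 446.031389029965
(520,-150,330) units [ 8.343  3.271 -0.091] dist 358.4689665786984
```

The tool is vertical again, with the pin held. Now back round towards the keeper.

Call:
{"method": "carry_out", "body": {"series": [{"delta_pos": [0.83, -0.03, -0.36], "spin": 0}, {"delta_pos": [0.83, -0.03, -0.36], "spin": 0}, {"delta_pos": [0.83, -0.03, -0.36], "spin": 0}, {"delta_pos": [0.83, -0.03, -0.36], "spin": 0}, {"delta_pos": [0.83, -0.03, -0.36], "spin": 0}, {"delta_pos": [0.83, -0.03, -0.36], "spin": 0}, {"delta_pos": [0.52, 0.87, 0], "spin": 0}, {"delta_pos": [0.52, 0.87, 0], "spin": 0}, {"delta_pos": [0.52, 0.87, 0], "spin": 0}, {"delta_pos": [0.52, 0.87, 0], "spin": 0}, {"delta_pos": [0.52, 0.87, 0], "spin": 0}, {"delta_pos": [0.52, 0.87, 0], "spin": 0}, {"delta_pos": [0.52, 0.87, 0], "spin": 0}, {"delta_pos": [0.52, 0.87, 0], "spin": 0}, {"delta_pos": [0.52, 0.87, 0], "spin": 0}, {"delta_pos": [0.52, 0.87, 0], "spin": 0}, {"delta_pos": [0.52, 0.87, 0], "spin": 0}]}}

```text
time_s: 20.05
position: [381.7, -484.5, 324.9]
tool_rot: [0.717, 0.697, -0.004, 0.0]
force: [0.2, 0.3, -1.0]
width: 10.6
gripper_force: 60.3
```

Call:
{"method": "carry_out", "body": {"series": [{"delta_pos": [0.93, 0.36, 0], "spin": 0}, {"delta_pos": [0.93, 0.36, 0], "spin": 0}, {"delta_pos": [0.93, 0.36, 0], "spin": 0}, {"delta_pos": [0.93, 0.36, 0], "spin": 0}, {"delta_pos": [0.93, 0.36, 0], "spin": 0}, {"delta_pos": [0.93, 0.36, 0], "spin": 0}, {"delta_pos": [0.93, 0.36, 0], "spin": 0}, {"delta_pos": [0.93, 0.36, 0], "spin": 0}, {"delta_pos": [0.93, 0.36, 0], "spin": 0}]}}

```text
time_s: 20.95
position: [519.5, -152.8, 322.3]
tool_rot: [0.717, 0.697, -0.004, 0.0]
force: [0.8, -0.8, -0.5]
width: 10.2
gripper_force: 60.3
```

Call:
{"method": "carry_out", "body": {"series": [{"delta_pos": [0.93, -0.11, 0], "spin": 0}, {"delta_pos": [0.93, -0.11, 0], "spin": 0}, {"delta_pos": [0.93, -0.11, 0], "spin": 0}, {"delta_pos": [0.93, -0.11, 0], "spin": 0}, {"delta_pos": [0.93, -0.11, 0], "spin": 0}, {"delta_pos": [0.93, -0.11, 0], "spin": 0}, {"delta_pos": [0.93, -0.11, 0], "spin": 0}, {"delta_pos": [0.93, -0.11, 0], "spin": 0}, {"delta_pos": [0.93, -0.11, 0], "spin": 0}, {"delta_pos": [0.93, -0.11, 0], "spin": 0}, {"delta_pos": [0.93, -0.11, 0], "spin": 0}, {"delta_pos": [0.93, -0.11, 0], "spin": 0}, {"delta_pos": [0.93, -0.11, 0.4], "spin": 0}, {"delta_pos": [0.93, -0.11, 0.6], "spin": 0}, {"delta_pos": [0, 0, 0.6], "spin": 0}, {"delta_pos": [0, 0, 0.6], "spin": 0}, {"delta_pos": [0, 0, 0], "spin": 0}, {"delta_pos": [0, 0, 0], "spin": 0}]}}

```text
time_s: 22.75
position: [471.5, 367.5, 232.0]
tool_rot: [0.717, 0.697, -0.004, -0.0]
force: [0.8, 0.3, -0.2]
width: 10.7
gripper_force: 60.3
```

Run:
```python
exec(open("st.py").read())
from bench import vision
w=vision.camera("wrist");t=vision.camera("top");s=vision.camera("side")
np.savez("v1.npz",**{n+k:c[k] for n,c in(("w",w),("s",s),("t",t)) for k in c},pos=o["position"],rot=o["tool_rot"])
cv2.imwrite("pics/w4.png",np.hstack([w["color"],cv2.resize(s["color"][60:200,220:300],(240,420))])[:,:,::-1])
```

```text
22.75 [ 0.643  0.349  1.471 -0.     1.329  0.671] [471.483 367.522 232.028] F [ 0.803  0.331 -0.2  ] 
 [[ 0.028  1.    -0.006]
 [ 1.    -0.028 -0.005]
 [-0.005 -0.006 -1.   ]]
```

View pics/w4.png

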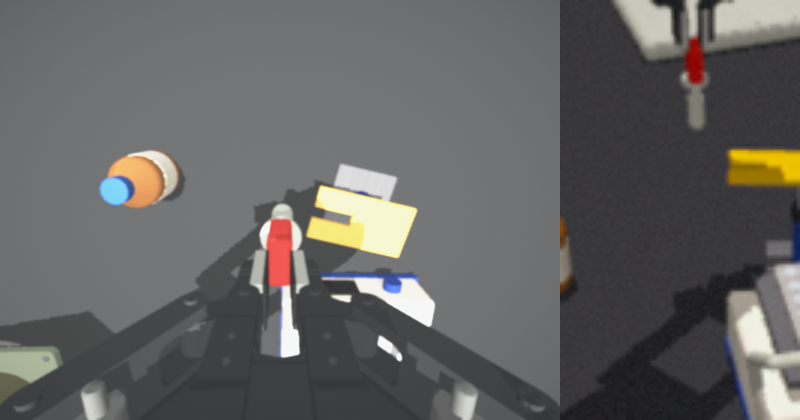

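The wrist view shows the pin upright (collar around (280,236), foot around (283,212)). The fork's corners are near (319,186), (416,207), (403,257) and (307,236), and its notch opens to the left. I'll compute the keeper's pose from these edges.

```bash
cat > fork.py <<'E'
from h import *
np.set_printoptions(precision=1,suppress=True)
v=np.load("v1.npz");C={n:{k:v[n+k] for k in("color","fx","fy","cx","cy","xyz","attitude")} for n in"wst"}
w=C["w"];hsv=cv2.cvtColor(w["color"],cv2.COLOR_RGB2HSV)
m=mask(w["color"],(18,70,90),(35,255,255));m[:,:300]=0
c=big(m);hull=cv2.convexHull(c)
q=cv2.approxPolyDP(hull,6,True)[:,0].astype(float);print("quad",q.tolist())
pts=hull[:,0].astype(float)
# fit lines to contour points near each quad side
def side(i):
    a,b=q[i],q[(i+1)%len(q)];d=(b-a)/np.linalg.norm(b-a);n=np.array([-d[1],d[0]])
    P=c[:,0].astype(float);t=(P-a)@d;L=np.linalg.norm(b-a)
    s=P[(abs((P-a)@n)<3)&(t>.12*L)&(t<.88*L)]
    vx,vy,x,y=cv2.fitLine(s.astype(np.float32),cv2.DIST_HUBER,0,.01,.01).ravel();return np.array([x,y]),np.array([vx,vy])
S=[side(i) for i in range(len(q))]
def cross(A,B):
    t=np.linalg.solve(np.stack([A[1],-B[1]],1),B[0]-A[0]);return A[0]+t[0]*A[1]
K=[cross(S[i-1],S[i]) for i in range(len(q))]
print("corners",np.array(K))
for h in(105,110,115,120,125):
    W=np.array([plane(w,p,h) for p in K]);E=np.roll(W,-1,0)-W
    print(h,"len",np.linalg.norm(E,axis=1),"az",np.degrees(np.arctan2(E[:,1],E[:,0])))
print(np.array([plane(w,p,113)[:2] for p in K]))
M=R.from_quat(v["rot"]).as_matrix()
for z in(40,4,0,-48):print("pin z",z,"expected px",proj(w,v["pos"]+M[:,2]*(19-z)))
r=big(red(w["color"]));print("red",cv2.boundingRect(r),cen(r))
# notch: grey pixels inside hull, upper prong gap
inside=np.zeros_like(m);cv2.drawContours(inside,[hull],-1,255,-1)
g=cv2.morphologyEx(inside&~m,cv2.MORPH_OPEN,np.ones((3,3),np.uint8));n=big(g);print("notch",cv2.minAreaRect(n),cv2.boundingRect(n))
sr=mask(C["s"]["color"],*YEL);print("side fork",cv2.boundingRect(big(sr)))
E
python3 fork.py
```

```text
quad [[318.0, 187.0], [416.0, 208.0], [399.0, 256.0], [307.0, 237.0]]
corners [[319.5 184.8]
 [417.6 208.4]
 [398.1 257.9]
 [304.8 236.6]]
105 len [103.5  56.9 103.5  56.9] az [ -15.2 -105.1  164.8   74.9]
110 len [101.7  55.9 101.7  56. ] az [ -15.2 -105.1  164.8   74.9]
115 len [100.   54.9  99.9  55. ] az [ -15.2 -105.1  164.8   74.9]
120 len [98.2 53.9 98.1 54. ] az [ -15.2 -105.1  164.8   74.9]
125 len [96.4 52.9 96.4 53. ] az [ -15.2 -105.1  164.8   74.9]
[[510.1 381.8]
 [607.2 355.4]
 [592.8 302. ]
 [495.6 328.3]]
pin z 40 expected px [279.7 267.1]
pin z 4 expected px [279.6 241.1]
pin z 0 expected px [279.6 238.8]
pin z -48 expected px [279.5 216.7]
red (268, 220, 23, 66) [279.3 252.3]
notch ((361.7991638183594, 222.39071655273438), (96.56655883789062, 50.212257385253906), 13.626995086669922) (319, 188, 96, 68)
side fork (276, 110, 32, 13)
```

Call:
{"method": "carry_out", "body": {"series": [{"delta_pos": [-0.22, 0.75, 0], "spin": 0}, {"delta_pos": [-0.22, 0.75, 0], "spin": 0}, {"delta_pos": [-0.21, 0.76, 0], "spin": 0}, {"delta_pos": [0, 0, 0.3], "spin": 0}, {"delta_pos": [0, 0, 0.3], "spin": 0}, {"delta_pos": [0, 0, 0.1], "spin": 0}, {"delta_pos": [0, 0, 0], "spin": 0}]}}

```text
time_s: 23.6
position: [559.5, 338.9, 202.2]
tool_rot: [0.716, 0.698, -0.005, -0.001]
force: [-0.9, 0.6, -1.2]
width: 10.6
gripper_force: 60.3
```

Call:
{"method": "carry_out", "body": {"series": [{"delta_pos": [0, 0, 0.03], "spin": 0}, {"delta_pos": [0, 0, 0.03], "spin": 0}, {"delta_pos": [0, 0, 0.03], "spin": 0}]}}

```text
time_s: 23.9
position: [560.7, 339.1, 199.9]
tool_rot: [0.717, 0.697, -0.004, -0.0]
force: [0.1, 0.3, -0.8]
width: 10.5
gripper_force: 60.3
```

Call:
{"method": "carry_out", "body": {"series": [{"delta_pos": [0, 0, 0.03], "spin": 0}, {"delta_pos": [0, 0, 0.03], "spin": 0}, {"delta_pos": [0, 0, 0.03], "spin": 0}]}}

```text
time_s: 24.2
position: [560.8, 338.8, 195.7]
tool_rot: [0.717, 0.697, -0.004, -0.0]
force: [-0.1, 0.3, -0.4]
width: 10.8
gripper_force: 60.3
```

Call:
{"method": "carry_out", "body": {"series": [{"delta_pos": [0, 0, 0.03], "spin": 0}, {"delta_pos": [0, 0, 0.03], "spin": 0}]}}

```text
time_s: 24.4
position: [561.3, 339.1, 194.6]
tool_rot: [0.717, 0.697, -0.003, -0.0]
force: [-0.8, 0.2, 7.5]
width: 10.8
gripper_force: 61.6
```

Call:
{"method": "carry_out", "body": {"series": [{"delta_pos": [0, 0, 0.03], "spin": 0}, {"delta_pos": [0, 0, 0.03], "spin": 0}]}}

```text
time_s: 24.6
position: [562.1, 339.5, 194.4]
tool_rot: [0.717, 0.697, -0.001, 0.0]
force: [-0.9, -0.4, 14.6]
width: 11.0
gripper_force: 62.8
```

Contact is at TCP z of about 195, which puts the fork top near 128. Now I lift, go to the notch mouth, and lower to insertion height.

Call:
{"method": "carry_out", "body": {"series": [{"delta_pos": [0, 0, -0.25], "spin": 0}, {"delta_pos": [0, 0, -0.25], "spin": 0}, {"delta_pos": [0.17, -0.71, 0], "spin": 0}, {"delta_pos": [0.17, -0.72, 0], "spin": 0}, {"delta_pos": [0.17, -0.72, 0], "spin": 0}, {"delta_pos": [0, 0, 0], "spin": 0}, {"delta_pos": [0, 0, 0.48], "spin": 0}, {"delta_pos": [0, 0, 0.48], "spin": 0}, {"delta_pos": [0, 0, 0.46], "spin": 0}, {"delta_pos": [0, 0, 0], "spin": 0}, {"delta_pos": [0, 0, 0], "spin": 0}]}}

```text
time_s: 25.7
position: [475.7, 361.4, 154.8]
tool_rot: [0.717, 0.697, -0.004, -0.0]
force: [0.8, 1.1, -0.1]
width: 10.4
gripper_force: 60.3
```

```bash
python3 - <<'E'
exec(open("st.py").read())
from bench import vision
w=vision.camera("wrist");s=vision.camera("side");t=vision.camera("top")
np.savez("v1.npz",**{n+k:c[k] for n,c in(("w",w),("s",s),("t",t)) for k in c},pos=o["position"],rot=o["tool_rot"])
print(w["xyz"]);cv2.imwrite("pics/w5.png",cv2.resize(w["color"][150:300,240:440],None,fx=4,fy=4,interpolation=cv2.INTER_CUBIC)[:,:,::-1])
E
python3 fork.py
```

```text
25.7 [ 0.631  0.399  1.594 -0.001  1.157  0.659] [475.684 361.351 154.833] F [ 0.845  1.096 -0.09 ] 
 [[ 0.028  1.    -0.006]
 [ 1.    -0.028 -0.005]
 [-0.005 -0.006 -1.   ]]
[478.397 435.312 316.943]
quad [[327.0, 201.0], [461.0, 232.0], [435.0, 294.0], [320.0, 272.0], [311.0, 255.0]]
corners [[327.8 200. ]
 [462.8 231.2]
 [433.2 296.8]
 [320.4 271.7]
 [310.8 257.7]]
105 len [106.8  59.   96.1  14.7  48.2] az [ -14.8 -105.1  164.8  121.6   75.1]
110 len [104.3  57.6  93.8  14.3  47.1] az [ -14.8 -105.1  164.8  121.6   75.1]
115 len [101.8  56.2  91.5  14.   46. ] az [ -14.8 -105.1  164.8  121.6   75.1]
120 len [99.3 54.8 89.3 13.6 44.8] az [ -14.8 -105.1  164.8  121.6   75.1]
125 len [96.8 53.5 87.  13.3 43.7] az [ -14.8 -105.1  164.8  121.6   75.1]
[[510.4 380.7]
 [609.8 354.4]
 [595.  299.6]
 [505.8 323.9]
 [498.4 335.9]]
pin z 40 expected px [279.7 267.1]
pin z 4 expected px [279.6 241.1]
pin z 0 expected px [279.6 238.8]
pin z -48 expected px [279.5 216.7]
red (268, 220, 23, 66) [279.3 252.6]
notch ((386.514404296875, 250.5234375), (132.2446746826172, 66.74466705322266), 13.495734214782715) (328, 204, 131, 90)
side fork (276, 110, 32, 13)
```

View pics/w5.png

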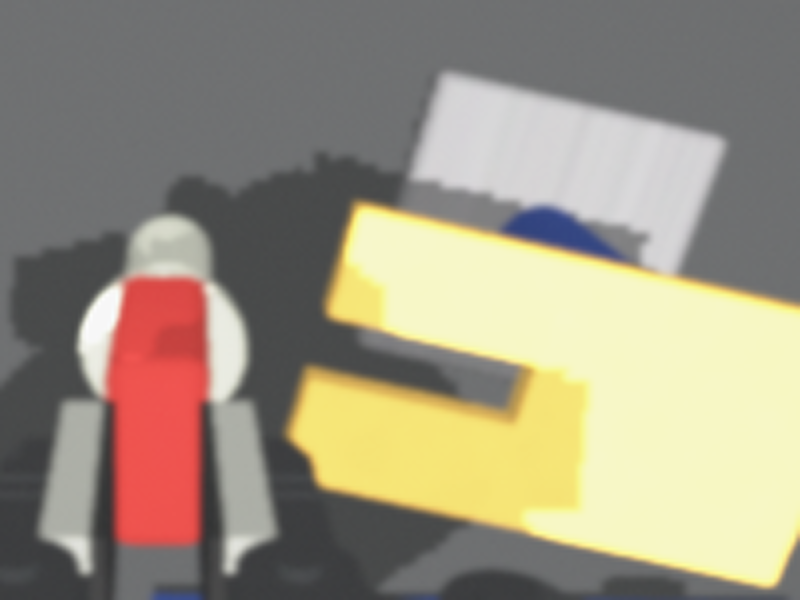

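The crop shows the collar centred at (163,345), the foot at (169,255), the notch's upper edge running (325,318) to (530,367), and its end near (528,395). I'll convert these to positions.

Run:
```python
from h import *
np.set_printoptions(precision=1,suppress=True)
v=np.load("v1.npz");w={k:v["w"+k] for k in("fx","fy","cx","cy","xyz","attitude")}
Z=lambda x,y:((x+.5)/4-.5+240,(y+.5)/4-.5+150)
kx=np.array([np.cos(np.radians(-15)),np.sin(np.radians(-15))]);ky=np.array([-kx[1],kx[0]])
for h in(126,128,130):
    P=lambda x,y:plane(w,Z(x,y),h)[:2]
    up=[P(330,320)@ky,P(425,342)@ky,P(525,366)@ky]
    far=[P(530,531)@ky,P(650,558)@ky,P(770,586)@ky]
    near=[P(360,203)@ky,P(580,254)@ky,P(790,304)@ky]
    low=[P(312,368)@ky,P(425,394)@ky,P(515,414)@ky]
    end=[P(533,370)@kx,P(520,418)@kx]; tip=[P(352,203)@kx,P(325,318)@kx]
    print(h,"up-6",np.array(up)-6,"far+25",np.array(far)+25,"near-25",np.array(near)-25,"low",np.array(low),"end",end,"tip+37",np.array(tip)+37)
tcp=v["pos"];k=19
for nm,px,z in(("collar",(163,345),tcp[2]-k+4),("foot",(169,256),tcp[2]-k-48)):
    p=plane(w,Z(*px),z)[:2];print(nm,p,"rel tcp",p-tcp[:2])
print("tcp",tcp,"kx,ky of tcp",tcp[:2]@kx,tcp[:2]@ky)
```

```text
126 up-6 [475.6 475.5 475.3] far+25 [475.7 475.5 475.1] near-25 [477.8 477.8 477.7] low [472.2 472.1 472.2] end [np.float64(430.5073760217782), np.float64(431.2199345507366)] tip+37 [428.5 429.7]
128 up-6 [476.2 476.1 475.9] far+25 [476.6 476.5 476.1] near-25 [478.2 478.3 478.1] low [473.  472.9 472.9] end [np.float64(429.65813394404665), np.float64(430.3632288821607)] tip+37 [428.1 429.2]
130 up-6 [476.9 476.8 476.6] far+25 [477.6 477.5 477.1] near-25 [478.6 478.7 478.6] low [473.7 473.6 473.7] end [np.float64(428.8088918663149), np.float64(429.5065232135847)] tip+37 [427.6 428.8]
collar [476.2 364.9] rel tcp [0.5 3.5]
foot [477.3 363.6] rel tcp [1.6 2.2]
tcp [475.7 361.4 154.8] kx,ky of tcp 365.9510021243391 472.15464447249497
```

Call:
{"method": "carry_out", "body": {"series": [{"delta_pos": [0.02, 0, 0.07], "spin": 0}, {"delta_pos": [-0.045, 0.18, 0], "spin": 0}, {"delta_pos": [-0.045, 0.18, 0], "spin": 0}, {"delta_pos": [-0.045, 0.18, 0], "spin": 0}, {"delta_pos": [-0.045, 0.18, 0], "spin": 0}, {"delta_pos": [0, 0, 0], "spin": 0}]}}

```text
time_s: 26.45
position: [504.9, 353.7, 151.5]
tool_rot: [0.717, 0.697, -0.004, -0.0]
force: [0.3, -0.2, -1.7]
width: 10.5
gripper_force: 60.3
```

Call:
{"method": "carry_out", "body": {"series": [{"delta_pos": [-0.035, 0.14, 0], "spin": 0}, {"delta_pos": [-0.035, 0.14, 0], "spin": 0}, {"delta_pos": [0, 0, 0], "spin": 0}]}}

```text
time_s: 26.75
position: [515.6, 350.8, 151.6]
tool_rot: [0.717, 0.697, -0.004, -0.0]
force: [0.2, -0.6, -0.7]
width: 10.4
gripper_force: 60.3
```

Call:
{"method": "carry_out", "body": {"series": [{"delta_pos": [-0.03, 0.12, 0], "spin": 0}, {"delta_pos": [-0.03, 0.12, 0], "spin": 0}, {"delta_pos": [-0.02, 0.1, 0], "spin": 0}, {"delta_pos": [0, 0, 0], "spin": 0}]}}

```text
time_s: 27.15
position: [528.9, 347.3, 151.5]
tool_rot: [0.717, 0.697, -0.004, -0.0]
force: [-0.6, -0.6, -1.0]
width: 11.0
gripper_force: 60.3
```

Call:
{"method": "carry_out", "body": {"series": [{"delta_pos": [-0.01, 0.04, 0], "spin": 0}, {"delta_pos": [-0.01, 0.04, 0], "spin": 0}, {"delta_pos": [0, 0, 0], "spin": 0}]}}

```text
time_s: 27.45
position: [531.6, 346.5, 151.5]
tool_rot: [0.717, 0.697, -0.004, -0.0]
force: [-0.0, -0.4, -0.1]
width: 10.6
gripper_force: 60.3
```

Call:
{"method": "carry_out", "body": {"series": [{"delta_pos": [-0.01, 0.03, 0], "spin": 0}, {"delta_pos": [-0.01, 0.03, 0], "spin": 0}, {"delta_pos": [0, 0, 0], "spin": 0}]}}

```text
time_s: 27.75
position: [533.6, 345.8, 151.5]
tool_rot: [0.717, 0.697, -0.004, -0.001]
force: [-1.0, 0.5, 0.6]
width: 11.0
gripper_force: 60.4
```

Call:
{"method": "carry_out", "body": {"series": [{"delta_pos": [-0.01, 0.03, 0], "spin": 0}, {"delta_pos": [0, 0, 0], "spin": 0}]}}

```text
time_s: 27.95
position: [534.4, 345.4, 151.5]
tool_rot: [0.717, 0.697, -0.004, -0.001]
force: [-2.8, 1.6, 0.9]
width: 10.8
gripper_force: 60.5
```

The neck is at the end of the notch: 3 N along -x of the keeper. I'll ease off slightly and lower.

Call:
{"method": "carry_out", "body": {"series": [{"delta_pos": [0.01, -0.02, 0.03], "spin": 0}, {"delta_pos": [0, 0, 0.03], "spin": 0}, {"delta_pos": [0, 0, 0.02], "spin": 0}, {"delta_pos": [0, 0, 0], "spin": 0}]}}

```text
time_s: 28.35
position: [534.1, 345.7, 148.1]
tool_rot: [0.717, 0.697, -0.004, -0.0]
force: [-2.3, 1.9, -0.1]
width: 10.9
gripper_force: 60.5
```

Call:
{"method": "carry_out", "body": {"series": [{"delta_pos": [0, 0, 0.02], "spin": 0}, {"delta_pos": [0, 0, 0.02], "spin": 0}, {"delta_pos": [0, 0, 0], "spin": 0}]}}

```text
time_s: 28.65
position: [534.2, 345.8, 147.0]
tool_rot: [0.717, 0.697, -0.004, -0.0]
force: [-2.9, 2.1, 2.4]
width: 10.9
gripper_force: 60.8
```

Call:
{"method": "carry_out", "body": {"series": [{"delta_pos": [0.02, -0.01, 0.02], "spin": 0}, {"delta_pos": [0, 0, 0.02], "spin": 0}, {"delta_pos": [0, 0, 0], "spin": 0}, {"delta_pos": [0, 0, 0], "spin": 0}]}}

```text
time_s: 29.05
position: [534.3, 346.6, 146.7]
tool_rot: [0.717, 0.697, -0.003, 0.0]
force: [-3.7, 0.3, 7.8]
width: 10.7
gripper_force: 61.7
```

```bash
python3 st.py
```

```text
29.05 [ 0.558  0.464  1.508 -0.002  1.176  0.586] [534.307 346.626 146.673] F [-3.7    0.32   7.752] 
 [[ 0.027  1.    -0.004]
 [ 1.    -0.027 -0.004]
 [-0.005 -0.004 -1.   ]]
```

Call:
{"method": "carry_out", "body": {"series": [{"delta_pos": [0, -0.01, 0], "spin": 0}, {"delta_pos": [0, 0, 0], "spin": 0}], "newtons": 20}}

```text
time_s: 29.25
position: [534.2, 346.6, 146.6]
tool_rot: [0.717, 0.697, -0.003, 0.0]
force: [-4.0, 0.5, 8.6]
width: 10.7
gripper_force: 61.7
```

Call:
{"method": "carry_out", "body": {"series": [{"delta_pos": [0, 0, 0], "spin": 0}, {"delta_pos": [0, 0, 0], "spin": 0}, {"delta_pos": [0, 0, 0], "spin": 0}, {"delta_pos": [0, 0, 0], "spin": 0}], "fingers": 32}}

```text
time_s: 29.65
position: [533.6, 346.3, 144.7]
tool_rot: [0.717, 0.697, -0.004, -0.0]
force: [1.2, -0.1, -0.1]
width: 31.8
gripper_force: 0.0
```

Call:
{"method": "carry_out", "body": {"series": [{"delta_pos": [0, 0, -0.2], "spin": 0}, {"delta_pos": [0, 0, -0.3], "spin": 0}, {"delta_pos": [0, 0, -0.5], "spin": 0}, {"delta_pos": [0, 0, -0.8], "spin": 0}, {"delta_pos": [0, 0, -0.8], "spin": 0}, {"delta_pos": [0, 0, -0.8], "spin": 0}, {"delta_pos": [0, 0, 0], "spin": 0}, {"delta_pos": [0, 0, 0], "spin": 0}]}}

```text
time_s: 30.45
position: [534.5, 347.3, 282.7]
tool_rot: [0.717, 0.697, -0.003, 0.0]
force: [-0.3, 0.7, -1.0]
width: 31.8
gripper_force: 0.0
```

Run:
```python
exec(open("st.py").read())
from bench import vision
w=vision.camera("wrist");s=vision.camera("side");t=vision.camera("top")
r=big(red(w["color"]));p=cen(r);print("red wrist",p,cv2.boundingRect(r),"at z=168:",plane(w,p,168))
rs=big(red(s["color"]));print("red side",cv2.boundingRect(rs),cen(rs),"tri",tri([(w,p),(s,cen(rs))]))
print("expected side px of home grip",proj(s,np.array([535,350,150.])))
```

```text
30.45 [ 0.559  0.393  1.279 -0.001  1.475  0.586] [534.549 347.307 282.69 ] F [-0.293  0.725 -1.029] 
 [[ 0.027  1.    -0.004]
 [ 1.    -0.028 -0.004]
 [-0.004 -0.004 -1.   ]]
red wrist [279.128 197.033] (272, 181, 14, 32) at z=168: [533.963 351.644 168.   ]
red side (284, 101, 7, 15) [286.976 107.151] tri (array([533.916, 347.991, 153.52 ]), [0.1, 0.1])
expected side px of home grip [287.119 107.807]
```

```bash
python3 -c "
from bench import arm
print(arm.sign_off())"
```

```text
the job is handed in; nothing more can be done
None
```

The pin is out of the bore and hanging released and upright in the fork, with its neck at the end of the notch. I handed the job in at about 30.6 s with no verdict returned; I did not measure the deck's travel, only saw the bore empty.

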